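# Fit a new filter in the studio's bench dust extractor and hold its sprung lid shut

## Task

Fold both flaps of the carton right back past upright, lift out the new white filter and seat it level on the floor of the dust extractor's filter bay. Turn the quarter-turn button on the extractor until it lines up with the slot in the lid, and only then swing the lid down over it and hold the lid pressed fully home against its seal with your fingers: the lid is sprung, so finish while still holding it, so that I can lock the button. Do not disturb the other things on the bench.

Things in the scene. Friction and masses are not known exactly. Their poses are not given: they have to be found in the camera images.
- extractor: White bench dust extractor, fixed. Origin on the bench under its filter bay's centre; x points away from its control panel, y towards the lid's hinge. Bay: well open at the top, 126 (x) by 98 mm (y), floor 87 mm, rim (10 mm wide frame with black seal) 165 mm above the bench. Housing 150 mm high, x -115 to 115, y -120 to 100 mm; round spigot to x 165 mm.
- bay_floor (a point): Centre of the filter bay's floor, 87 mm above the bench; axes as the extractor's.
- lid (a joint): Angle of the blue sprung lid, rad: 0 shut flat on the seal, 1.8 standing open (start). Hinged along the extractor's x on the bay's +y side. A spring lifts it when let go; keeping it shut at lid_press takes about 5 N. Plate 4 mm thick, 156 mm wide, free edge 168 mm from the hinge axis. Its slot passes over the turn-button if in line (3 mm play all round); else the lid stops on the button.
- lid_panel: The lid's plate. Origin in the middle of the hinge axis; x along the hinge (as the extractor's x), -y from the hinge to the free edge, z out of its outer (upper) face, which lies at z = +2 mm.
- lid_hinge (a point): Middle of the lid's hinge axis, fixed on the extractor 66 mm from the bay's centre in y, 167 mm above the bench.
- lid_press (a point): Point on the lid's outer face where it is pressed: middle of its width, 95 mm from the hinge axis. Axes as lid_panel.
- lid_slot (a point): Centre of the lid's slot on its outer face, 141 mm from the hinge axis; the slot is 38 mm (along the hinge, x) by 15 mm, with a bright steel edge.
- turn_button (a joint): Angle of the steel quarter-turn button, rad, about the vertical, counterclockwise seen from above: 0 = its long side lies along the extractor's x, in line with the lid's slot; it starts crosswise, 0.7 to 1.5. Stops at -1.7 and 1.7; turns against 0.06 N m of friction and stays where it is left.
- button_grip (a point): Point to grip on the turn-button, on its vertical axis 24 mm above its boss (75 mm from the bay's centre to -y, boss top 165 mm above the bench). The button is an upright wing 32 mm long (this point's x), 9 mm thick (its y), its top 26 mm and its lower edge 6 mm above the boss, with a red line along its top.
- carton: Small brown shipping carton, fixed, outer 150 mm (x) by 130 mm (y) by 95 mm high, walls 4 mm, floor 4 mm. Origin under its centre. Its two end flaps are already folded down outside; the two long flaps stand ajar.
- flap_left (a joint): Carton flap hinged on the top of the +y side of the carton, rad: 0 = lying shut over the carton, 1.57 = upright, 2.9 = its stop, folded back outside. Starts 0.8 to 1.15. 150 x 65 mm, 4 mm thick; a stiff crease keeps it where it is left (a push of about 0.5 N at its edge moves it).
- flap_right (a joint): The same on the -y side of the carton, opening to -y.
- flap_left_edge (a point): Middle of the free edge of flap_left, 65 mm from its crease.
- flap_right_edge (a point): Middle of the free edge of flap_right, 65 mm from its crease.
- filter_new: New filter cartridge in the carton: white frame 116 mm (x) by 88 mm (y) by 40 mm high, clean pleats on top and an upright blue grip bar in the middle, 12 mm thick (x), 50 mm long (y), its top 64 mm above the filter's underside. About 0.24 kg. Origin: centre of its underside. It fits the bay with its x along the extractor's x, either way round, with 5 mm of play all round.
- filter_old: Old filter, same size, grey and dusty with a black grip bar, left on the bench; leave it.
- glaze_plum: Plum-coloured glaze bottle, 64 mm across, 190 mm high; leave it.
- glaze_grey: Grey glaze bottle, 64 mm across, 190 mm high; leave it.
- paper_cup: Brown paper cup, 76 mm across, 85 mm high; leave it.
- plunger_cutter: White plunger clay cutter, 52 mm across, 52 mm high; leave it.
- rosette_stamp: Pink clay stamp, 42 mm across, 34 mm high; leave it.
- clay_pot: Raw clay bowl, 100 mm across, 95 mm high, on a plaster bat on a blue banding wheel; leave it.
Not all that is in view belongs to the job. Leave any pink look-alike of the filter_new alone.

How it is judged (in metres and radians):
On the way:
1. with the lid still open: both flaps folded back, the new filter seated in the bay, the turn-button in line with the slot (value of joint lid above 0.7 rad and value of joint each of flap_left, flap_right above 1.57 rad and z of filter_new in the frame of bay_floor between -0.005 and 0.005 m and horizontal distance between filter_new and bay_floor below 0.012 m and angle between filter_new's own z axis and vertical below 0.08 rad and value of joint turn_button between -0.2 and 0.2 rad), for 0.2 s.
At the end, for the whole second after the job is handed in: Lid shut within 0.02 rad (3 mm at its edge), fingers pressing on it with over 2 N; turn-button within 0.2 rad of the slot's line; new filter level (0.08 rad) on the bay floor (5 mm in height, 12 mm from centre); both flaps past upright (value of joint lid below 0.02 rad and contact force between the fingers and lid_panel above 2 N and value of joint turn_button between -0.2 and 0.2 rad and z of filter_new in the frame of bay_floor between -0.005 and 0.005 m and horizontal distance between filter_new and bay_floor below 0.012 m and angle between filter_new's own z axis and vertical below 0.08 rad and value of joint each of flap_left, flap_right above 1.57 rad); the arm keeps its last pose, push and grip.
It fails at once if another thing on the bench is pushed more than 30 mm or knocked over (distance of any of filter_old, glaze_plum, glaze_grey, paper_cup, plunger_cutter, rosette_stamp, clay_pot from where it was at the start of the episode above 0.03 m or angle between any of glaze_plum, glaze_grey, paper_cup, clay_pot's own z axis and vertical above 0.5 rad).
It also fails if it takes over 69 s, if anything falls off the work surface, if the arm or the gripper's body presses on something with over 40 N, if the wrist force passes 120 N, or if a joint passes its speed limit or range.

## Robot

A 7-joint arm with a two-finger parallel gripper is mounted at the origin on the work surface. World frame = base frame: x ahead of the robot, y to its left, z up, the work surface at z = 0. Lengths are in m, angles in degrees, forces in N, time in s.
With the tool pointing down it reaches from about 0.425 to 0.875 m from the base axis. Payload 4.7 kg.
Tool frame: the origin (TCP) lies between the finger pads; the fingertips stand 8 mm ahead of it and the grasp point (between the pads) lies 11 mm behind it (env.tip_extent is the distance from the TCP to the fingertips, in m); z points along the fingers, y is the line along which they close (so a half turn about z gives the same grasp; the last joint's range is limited). The gripper opens to 87 mm and grips with 3 to 60 N. Pads are 19 mm wide; open, the fingers measure 117 mm over their backs; the gripper's body (75 mm by 190 mm) begins 51 mm behind the grasp point.
Start: joints at [-73.963, 18.392, -4.016, 83.108, 1.295, 78.541, -3.26], TCP at [0.171, 0.627, 0.231] pointing down, gripper open.
Joint ranges: [-163.93, 163.93], [-17.29, 119.83], [-79.2, 71.16], [3.27, 140.29], [-89.18, 269.18], [5.43, 117.66], [-154.24, 154.24]. Speed limits (degrees/s): [147.25, 147.25, 180, 180, 180, 180, 180].

## Interface

Orientations are given as [roll, pitch, yaw] about the fixed x, y, z axes, in that order (R = Rz(yaw) Ry(pitch) Rx(roll)).
In Python, from cell import sensors, vision, workorder, env gives the robot as it stands.
- The arm moves only by the tool drive_tool, never from a script. Its argument "moves" is a list of rows, each an object of numbers: "x", "y", "z": the shift along the tool's x, y, z in mm; "rx", "ry", "rz": the turn, a rotation vector about the tool's x, y, z in rad; "fingers": the closure, from -1 (fully open) to 1 (shut). In form: [{"x": .., "y": .., "z": .., "rx": .., "ry": .., "rz": .., "fingers": ..}, ...]. A call has 1 to 20 rows; each row is the pose to reach, as a shift and turn from the pose commanded when the call began, along the tool's axes at that moment; what a row does not reach only later rows make up. A row lasts 1/8 s, in which the tool goes at most 62.5 mm and 10.7 degrees, less where a joint would pass 70% of its speed; a pose out of reach is approached as far as the arm can. A call with a gripper value outside its range is refused whole. The fingers move at their own pace and stop on an object; "force" is the grip in N (left out, the last holds). Time passes only in rows, so rows that repeat a pose let the fingers close. It gives the time, the measured TCP pose, the force, the opening and the grip force at its end, in the units of the state.
- sensors.get_obs(): the state, without advancing time (a new reading comes with each control period).
- vision.read_camera(name): name is "side" or "top"; returns a dict with "image" (400x640x3 uint8, red, green, blue), "fx", "fy", "cx", "cy" (pixels), "k1" (the pictures are not rectified: a ray, as slopes to the right and down, at radius r is drawn at 1 + k1 r^2 times it, then the intrinsics apply), "R" (3x3) and "t" (3): a world point X has camera coordinates R X + t. Camera axes: x right, y down, z forward; pixel columns grow to the right and rows downward; lengths in m; the calibration is good to about 2 mm. A picture is of the moment at which its call begins. There is no depth.
- workorder.sign_off(): hands the job in; it is judged then, once.
The state is a dict: "time_s": time; "qpos": joint angles; "joint_velocities": joint speeds; "effort": joint torques, N m; "tool_pos": TCP position; "tool_rot": TCP orientation; "force": force on the tool from outside, world axes, zero at the start; "wrist_torque": the same for the moment, N m; "grip_width": finger opening in m; "grasp_force": force on a finger pad.
Only numpy, scipy, OpenCV 4.12 (cv2) and the standard library are available. Lean on these libraries where they do the work, as an engineer would, in place of code of your own. Each camera call takes 0.05 s, during which the arm holds its last target. There are 200 camera calls.

## Working session

There is one attempt and no reset: what is moved stays moved. The work goes in short steps, Python scripts to look and compute and a tool call to move; the robot and the scene stay as the last step left them, time stands still between calls to the robot, and variables do not carry over. Pictures are saved under pics/ and viewed, at most 10 in all, crops included, and the job is handed in when it is done.

Besides the shell and the picture viewer there is one more tool, called after ">>>" by a JSON object that holds its "fn" and its "kwargs". drive_tool: Moves the arm, as the interface text tells. Its arguments: {"type":"object","properties":{"moves":{"type":"array"},"force":{"type":"number"}},"required":["moves"]}

```bash
ls; mkdir -p pics
python3 - <<'E'
from cell import sensors, vision, workorder, env
import cv2
for n in("side","top"):
    c=vision.read_camera(n); cv2.imwrite(f"pics/{n}0.png",c["image"][:,:,::-1])
    print(n,{k:(v.tolist() if hasattr(v,'tolist') else v) for k,v in c.items() if k!="image"})
print(sensors.get_obs(), env.tip_extent)
E
```

```text
pics
side {'fx': 398.38082381192345, 'fy': 398.38082381192345, 'cx': 314.1258424958383, 'cy': 202.4611604768491, 'k1': -0.053366651356457816, 'R': [[0.8913801782448059, -0.45315312305999583, -0.009675995722961276], [-0.3556110482792119, -0.6859536369652084, -0.6348294182502597], [0.28103764903304035, 0.5693152509771503, -0.7725917323080839]], 't': [-0.47311018464833726, 0.24535457485276538, 1.1023353908510736]}
top {'fx': 439.4780911583554, 'fy': 439.4780911583554, 'cx': 315.7987526126661, 'cy': 196.49786763706163, 'k1': 0.005130314687733287, 'R': [[-0.018881291942335846, -0.9995554912845438, -0.02307198859011135], [-0.9868745574929318, 0.02233345727881382, -0.15993693900755204], [0.16038112291575438, 0.019749342492582995, -0.9868575676780273]], 't': [-0.015096072999658802, 0.5192500273221311, 1.5798245352706457]}
{'time_s': 0.1, 'qpos': array([-73.9631288 ,  18.4347012 ,  -4.01788898,  83.16700737,
         1.2951236 ,  78.54422208,  -3.26076442]), 'joint_velocities': array([-0.03716986, -0.12241975,  0.01604042, -0.09926062,  0.02656844,
        0.04333801,  0.1028589 ]), 'effort': array([ 2.63624552e-04, -4.92568803e+01, -4.05470403e-01, -3.13403070e+01,
       -6.41259528e-02,  3.94364214e-02,  6.60993760e-05]), 'tool_pos': array([0.17063418, 0.62668916, 0.22958042]), 'tool_rot': array([-1.79899323e+02,  4.98390880e-03,  1.64774205e+02]), 'force': array([-1.05156943,  0.81801746,  0.48147048]), 'wrist_torque': array([ 0.03561375,  0.03991665, -0.00058996]), 'grasp_force': 0.0, 'grip_width': 0.08690123982149518} 0.008
```

View pics/side0.png

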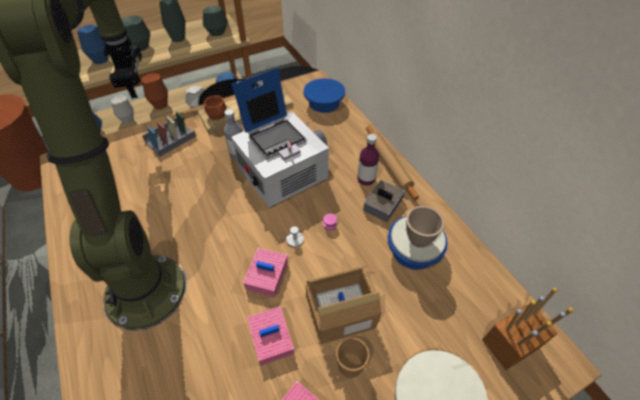

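View pics/top0.png

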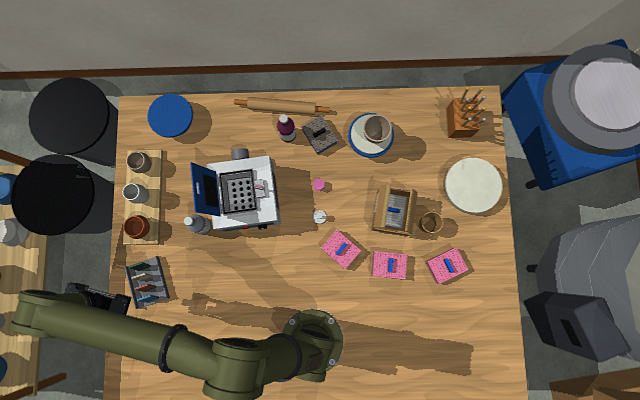

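```bash
cat > h.py <<'E'
import cv2,numpy as np
from scipy.optimize import least_squares
def crop(img,x,y,w,h,s):
    o=cv2.resize(img[y:y+h,x:x+w],None,fx=s,fy=s,interpolation=cv2.INTER_CUBIC)
    for i in range(0,w,20): cv2.putText(o,str(x+i),(i*s,10),0,.35,(0,0,255),1); cv2.line(o,(i*s,12),(i*s,18),(0,0,255),1)
    for j in range(0,h,20): cv2.putText(o,str(y+j),(0,j*s+4),0,.35,(0,0,255),1); cv2.line(o,(24,j*s),(30,j*s),(0,0,255),1)
    return o
def proj(c,X):
    P=np.atleast_2d(X)@np.array(c["R"]).T+np.array(c["t"]); u=P[:,:2]/P[:,2:]; u=u*(1+c["k1"]*(u**2).sum(1,keepdims=True))
    return u*c["fx"]+[c["cx"],c["cy"]]
def at_z(c,uv,z):
    R=np.array(c["R"]);t=np.array(c["t"])
    d=(np.array(uv,float)-[c["cx"],c["cy"]])/c["fx"]; u=d.copy()
    for _ in range(8): u=d/(1+c["k1"]*(u@u))
    r=R.T@np.array([u[0],u[1],1]); o=-R.T@t
    return o+r*(z-o[2])/r[2]
E
python3 - <<'E'
from h import *
t=cv2.imread("pics/top0.png");s=cv2.imread("pics/side0.png")
cv2.imwrite("pics/ext.png",np.hstack([crop(t,190,145,100,100,4),crop(s,230,65,100,100,4)])[:400])
cv2.imwrite("pics/ext.png",np.hstack([crop(t,185,145,100,100,4),np.ascontiguousarray(crop(s,232,105,100,100,4))]))
cv2.imwrite("pics/box.png",np.hstack([crop(t,365,170,80,80,5),crop(s,300,265,80,80,5)]))
E
```

```text
(no output)
```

View pics/ext.png

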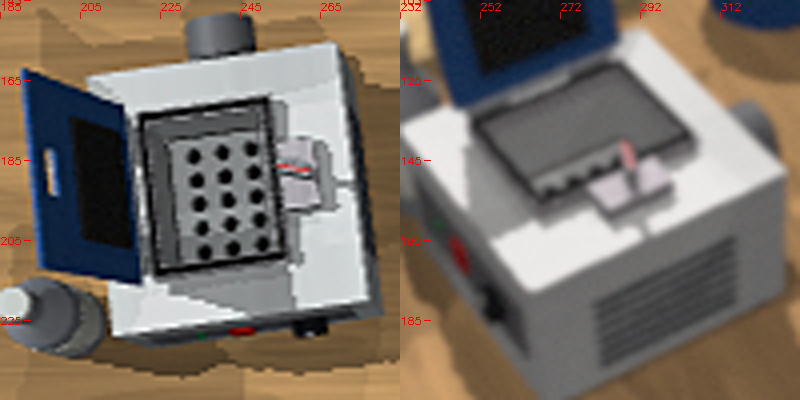

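View pics/box.png

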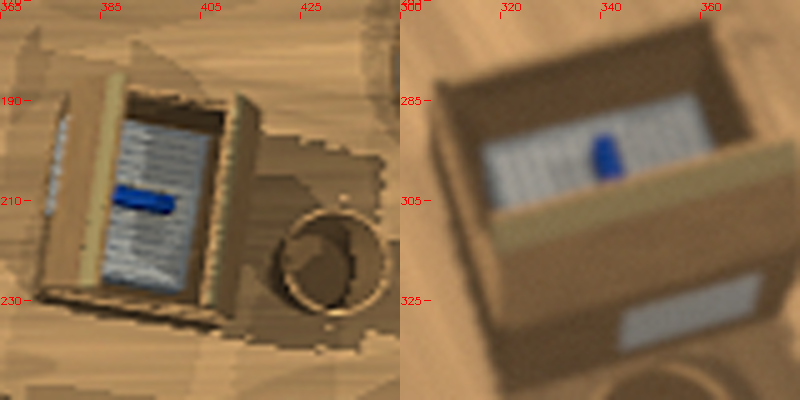

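```bash
cat > fit.py <<'E'
from h import *
import pickle
def calib():
    from cell import vision
    return {n:vision.read_camera(n) for n in("top","side")}
def rz(a): return np.array([[np.cos(a),-np.sin(a),0],[np.sin(a),np.cos(a),0],[0,0,1]])
E
python3 - <<'E'
from fit import *
C=calib(); pickle.dump({n:{k:v for k,v in c.items() if k!="image"} for n,c in C.items()},open("c.pkl","wb"))
def w(p,X): return np.array([p[0],p[1],0])+rz(p[2])@(np.array(X)/1000)
E=[("top",(115,100,150),(207,164.5)),("top",(115,-120,150),(268.75,155.5)),("top",(-115,-120,150),(273.75,221)),("top",(-115,100,150),(213,228.75)),
("top",(73,59,165),(219.5,173.75)),("top",(73,-59,165),(252.5,169.25)),("top",(-73,-59,165),(256.25,209.5)),("top",(-73,59,165),(223.75,213.75)),
("side",(-73,59,165),(249.5,135.5)),("side",(73,59,165),(284.5,120.5)),("side",(73,-59,165),(305.75,138)),("side",(-73,-59,165),(268.25,155.75)),
("side",(-115,-120,150),(264,177.5)),("side",(115,-120,150),(328.25,148))]
f=lambda p:np.concatenate([proj(C[n],w(p,X))[0]-uv for n,X,uv in E])
r=least_squares(f,[.7,.2,0],loss="soft_l1");print("ext",r.x,f(r.x).round(1).reshape(-1,2).tolist())
a,b=[at_z(C["top"],q,.191) for q in((185+277/4,145+165/4),(185+310/4,145+170/4))];print("button",a,b,"want",w(r.x,(0,-75,191)), "ang",np.arctan2(a[1]-b[1],a[0]-b[0])-r.x[2],np.linalg.norm(a-b))
def fl(s,a,x): return (x,s*(65-65*np.cos(a)),95+65*np.sin(a))
K=[("top",(75,'L'),(388.2,185)),("top",(-75,'L'),(382.8,227.4)),("top",(75,65,95),(378.6,189)),("top",(-75,65,95),(372.6,229.4)),("top",(-75,-65,95),(408.6,235.4)),
("top",(75,'R'),(412,189)),("top",(-75,'R'),(406,231)),("side",(-75,'R'),(319.4,313)),("side",(75,'R'),(380,295)),("side",(-75,'L'),(307,282)),("side",(75,'L'),(362,269)),("side",(-75,-65,0),(321,343.4))]
def g(p):
    o=[]
    for n,X,uv in K:
        if X[1]=='L':X=fl(1,p[3],X[0])
        elif X[1]=='R':X=fl(-1,p[4],X[0])
        o.append(proj(C[n],w(p,X))[0]-uv)
    return np.concatenate(o)
r=least_squares(g,[.6,-.25,0,1,1],loss="soft_l1");print("box",r.x,g(r.x).round(1).reshape(-1,2).tolist())
a,b=[at_z(C["top"],q,.068) for q in((387.6,208.6),(400,211))];print("bar",a,b,(a+b)/2,np.linalg.norm(a-b),np.arctan2(a[0]-b[0],-(a[1]-b[1])))
print("cup",at_z(C["top"],(431,222),.085))
E
```

```text
ext [0.52195914 0.23863636 0.11384126] [[-0.1, -0.4], [0.4, 0.1], [3.2, -0.5], [0.1, 0.4], [-0.9, -0.5], [0.0, -0.6], [0.9, 0.7], [-1.0, 1.1], [-1.7, -0.6], [2.6, -2.1], [0.7, 0.1], [-2.5, 0.5], [-0.1, 0.2], [0.2, -0.5]]
button [0.53420463 0.17781501 0.191     ] [0.52928038 0.14994782 0.191     ] want [0.5304788  0.16412183 0.191     ] ang 1.282056387638999 0.028298912056584767
box [ 0.45227654 -0.30125154 -0.15830705  1.06386002  1.36296805] [[0.8, 1.0], [1.1, 1.9], [-0.7, -1.2], [0.3, 0.0], [1.3, -0.9], [2.1, -0.0], [3.5, 1.6], [-1.0, -0.6], [-0.1, -1.8], [0.2, -0.4], [3.6, -4.6], [-0.9, -0.3]]
bar [ 0.46458327 -0.28392954  0.068     ] [ 0.45492077 -0.32790697  0.068     ] [ 0.45975202 -0.30591826  0.068     ] 0.04502641451946493 2.9253142815093125
cup [ 0.41129841 -0.43205346  0.085     ]
```

```bash
cat > plan.py <<'E'
from fit import *
from cell import sensors
EXT=(.522,.2386,.114); BOX=(.4523,-.3013,-.17); BAR=(.4598,-.306,-.19)
def loc(f,x,y): return (np.array([f[0],f[1],0])+rz(f[2])@[x,y,0])[:2]
def deg(f): return np.degrees(f[2])+90   # tool y along the frame's x
def goto(*W,start=None):
    """rows for world waypoints (x,y,z,yaw_deg), in tool axes at the pose now (or start)"""
    o=sensors.get_obs(); s=start or (*o["tool_pos"],o["tool_rot"][2]); a=np.radians(s[3])
    for x,y,z,yw in W:
        dx,dy=x-s[0],y-s[1]; d=(yw-s[3]+180)%360-180
        print(dict(x=round(1000*(np.cos(a)*dx+np.sin(a)*dy)),y=round(1000*(np.sin(a)*dx-np.cos(a)*dy)),z=round(1000*(s[2]-z)),rz=round(-np.radians(d),2)))
E
python3 - <<'E'
from plan import *
pts=[]
for i in range(1,19):
    f=i/18; az=np.radians(74.7+f*(np.degrees(np.arctan2(*loc(BOX,0,0)[::-1]))-74.7)); r=.65+f*(.543-.65); pts.append((r*np.cos(az),r*np.sin(az),min(.40,.23+.06*i),164.8+f*(deg(BOX)-164.8)))
goto(*pts)
print(loc(BOX,0,0),deg(BOX))
E
```

```text
{'x': -68, 'y': -9, 'z': -60, 'rz': np.float64(0.08)}
{'x': -134, 'y': -26, 'z': -120, 'rz': np.float64(0.16)}
{'x': -197, 'y': -49, 'z': -170, 'rz': np.float64(0.25)}
{'x': -256, 'y': -78, 'z': -170, 'rz': np.float64(0.33)}
{'x': -312, 'y': -113, 'z': -170, 'rz': np.float64(0.41)}
{'x': -363, 'y': -154, 'z': -170, 'rz': np.float64(0.49)}
{'x': -409, 'y': -199, 'z': -170, 'rz': np.float64(0.57)}
{'x': -449, 'y': -248, 'z': -170, 'rz': np.float64(0.66)}
{'x': -484, 'y': -301, 'z': -170, 'rz': np.float64(0.74)}
{'x': -513, 'y': -357, 'z': -170, 'rz': np.float64(0.82)}
{'x': -535, 'y': -415, 'z': -170, 'rz': np.float64(0.9)}
{'x': -551, 'y': -474, 'z': -170, 'rz': np.float64(0.98)}
{'x': -561, 'y': -534, 'z': -170, 'rz': np.float64(1.07)}
{'x': -564, 'y': -594, 'z': -170, 'rz': np.float64(1.15)}
{'x': -561, 'y': -653, 'z': -170, 'rz': np.float64(1.23)}
{'x': -551, 'y': -711, 'z': -170, 'rz': np.float64(1.31)}
{'x': -536, 'y': -768, 'z': -170, 'rz': np.float64(1.39)}
{'x': -515, 'y': -821, 'z': -170, 'rz': np.float64(1.47)}
[ 0.4523 -0.3013] 80.25971748277601
```

>>> {"fn": "drive_tool", "kwargs": {"moves": [{"z": -60,"fingers": 1},{"z": -120,"fingers": 1},{"x": -40,"y": -5,"z": -170,"rz": 0.05,"fingers": 1},{"x": -100,"y": -18,"z": -170,"rz": 0.12},{"x": -150,"y": -32,"z": -170,"rz": 0.2},{"x": -197,"y": -49,"z": -170,"rz": 0.25},{"x": -256,"y": -78,"z": -170,"rz": 0.33},{"x": -312,"y": -113,"z": -170,"rz": 0.41},{"x": -363,"y": -154,"z": -170,"rz": 0.49},{"x": -409,"y": -199,"z": -170,"rz": 0.57},{"x": -449,"y": -248,"z": -170,"rz": 0.66},{"x": -484,"y": -301,"z": -170,"rz": 0.74},{"x": -513,"y": -357,"z": -170,"rz": 0.82},{"x": -535,"y": -415,"z": -170,"rz": 0.9},{"x": -551,"y": -474,"z": -170,"rz": 0.98},{"x": -561,"y": -534,"z": -170,"rz": 1.07},{"x": -564,"y": -594,"z": -170,"rz": 1.15},{"x": -561,"y": -653,"z": -170,"rz": 1.23},{"x": -545,"y": -740,"z": -170,"rz": 1.35},{"x": -515,"y": -821,"z": -170,"rz": 1.47}]}}

```text
invalid input at $.moves[0]: expected keys x, y, z, rx, ry, rz, fingers
```

Run:
```python
from plan import *
o=sensors.get_obs();print(o["time_s"],o["tool_pos"],o["tool_rot"],o["grip_width"],o["qpos"].round())
y=deg(BOX); P=lambda ly,z:(*loc(BOX,0,ly),z,y)
goto(P(0,.30),P(0,.2),P(0,.118),P(35,.118),P(60,.118),P(85,.118),P(60,.118),P(0,.118),P(-40,.118),P(-65,.118),P(-85,.118))
```

```text
0.2 [0.17071881 0.62684033 0.22985461] [-1.79930536e+02  4.57130922e-03  1.64768513e+02] 0.08723812975827068 [-74.  18.  -4.  83.   1.  79.  -3.]
{'x': -516, 'y': -822, 'z': -70, 'rz': np.float64(1.47)}
{'x': -516, 'y': -822, 'z': 30, 'rz': np.float64(1.47)}
{'x': -516, 'y': -822, 'z': 112, 'rz': np.float64(1.47)}
{'x': 2834, 'y': 34018, 'z': 112, 'rz': np.float64(1.47)}
{'x': 5226, 'y': 58903, 'z': 112, 'rz': np.float64(1.47)}
{'x': 7618, 'y': 83788, 'z': 112, 'rz': np.float64(1.47)}
{'x': 5226, 'y': 58903, 'z': 112, 'rz': np.float64(1.47)}
{'x': -516, 'y': -822, 'z': 112, 'rz': np.float64(1.47)}
{'x': -4343, 'y': -40638, 'z': 112, 'rz': np.float64(1.47)}
{'x': -6736, 'y': -65523, 'z': 112, 'rz': np.float64(1.47)}
{'x': -8649, 'y': -85431, 'z': 112, 'rz': np.float64(1.47)}
```

>>> {"fn": "drive_tool", "kwargs": {"moves": [{"x": 0,"y": 0,"z": -60,"rx": 0,"ry": 0,"rz": 0,"fingers": 1},{"x": 0,"y": 0,"z": -120,"rx": 0,"ry": 0,"rz": 0,"fingers": 1},{"x": -40,"y": -5,"z": -170,"rx": 0,"ry": 0,"rz": 0.05,"fingers": 1},{"x": -100,"y": -18,"z": -170,"rx": 0,"ry": 0,"rz": 0.12,"fingers": 1},{"x": -150,"y": -32,"z": -170,"rx": 0,"ry": 0,"rz": 0.2,"fingers": 1},{"x": -197,"y": -49,"z": -170,"rx": 0,"ry": 0,"rz": 0.25,"fingers": 1},{"x": -256,"y": -78,"z": -170,"rx": 0,"ry": 0,"rz": 0.33,"fingers": 1},{"x": -312,"y": -113,"z": -170,"rx": 0,"ry": 0,"rz": 0.41,"fingers": 1},{"x": -363,"y": -154,"z": -170,"rx": 0,"ry": 0,"rz": 0.49,"fingers": 1},{"x": -409,"y": -199,"z": -170,"rx": 0,"ry": 0,"rz": 0.57,"fingers": 1},{"x": -449,"y": -248,"z": -170,"rx": 0,"ry": 0,"rz": 0.66,"fingers": 1},{"x": -484,"y": -301,"z": -170,"rx": 0,"ry": 0,"rz": 0.74,"fingers": 1},{"x": -513,"y": -357,"z": -170,"rx": 0,"ry": 0,"rz": 0.82,"fingers": 1},{"x": -535,"y": -415,"z": -170,"rx": 0,"ry": 0,"rz": 0.9,"fingers": 1},{"x": -551,"y": -474,"z": -170,"rx": 0,"ry": 0,"rz": 0.98,"fingers": 1},{"x": -561,"y": -534,"z": -170,"rx": 0,"ry": 0,"rz": 1.07,"fingers": 1},{"x": -564,"y": -594,"z": -170,"rx": 0,"ry": 0,"rz": 1.15,"fingers": 1},{"x": -561,"y": -653,"z": -170,"rx": 0,"ry": 0,"rz": 1.23,"fingers": 1},{"x": -545,"y": -740,"z": -170,"rx": 0,"ry": 0,"rz": 1.35,"fingers": 1},{"x": -515,"y": -821,"z": -170,"rx": 0,"ry": 0,"rz": 1.47,"fingers": 1}]}}

```text
time_s: 2.7
tool_pos: [0.4799, -0.2574, 0.4002]
tool_rot: [-180.0, 0.0, 80.3]
force: [0.5, -0.5, 0.3]
grip_width: 0.0003
grasp_force: 0.0
```

```bash
sed -i 's/rz(f\[2\])@\[x,y,0\]/rz(f[2])@[x,y,0]/; s/-np.radians(d),2)))/-float(np.radians(d)),2)))/' plan.py
python3 - <<'E'
from plan import *
o=sensors.get_obs();print(o["time_s"],o["tool_pos"],o["tool_rot"],o["grip_width"],o["qpos"].round())
y=deg(BOX); P=lambda ly,z:(*loc(BOX,0,ly/1000),z,y)
goto(P(0,.30),P(0,.2),P(0,.118),P(35,.118),P(60,.118),P(85,.118),P(60,.118),P(0,.118),P(-40,.118),P(-65,.118),P(-85,.118))
E
```

```text
2.7 [ 0.47989623 -0.25740313  0.4002265 ] [-1.79991617e+02  1.12518046e-02  8.03074664e+01] 0.00027999730307842546 [-13.   4.  41.  82.  -2.  95.  18.]
{'x': -48, 'y': -20, 'z': 100, 'rz': 0.0}
{'x': -48, 'y': -20, 'z': 200, 'rz': 0.0}
{'x': -48, 'y': -20, 'z': 282, 'rz': 0.0}
{'x': -13, 'y': -20, 'z': 282, 'rz': 0.0}
{'x': 12, 'y': -20, 'z': 282, 'rz': 0.0}
{'x': 37, 'y': -20, 'z': 282, 'rz': 0.0}
{'x': 12, 'y': -20, 'z': 282, 'rz': 0.0}
{'x': -48, 'y': -20, 'z': 282, 'rz': 0.0}
{'x': -88, 'y': -20, 'z': 282, 'rz': 0.0}
{'x': -113, 'y': -20, 'z': 282, 'rz': 0.0}
{'x': -133, 'y': -20, 'z': 282, 'rz': 0.0}
```

>>> {"fn": "drive_tool", "kwargs": {"moves": [{"x": -48,"y": -20,"z": 40,"rx": 0,"ry": 0,"rz": 0,"fingers": 1},{"x": -48,"y": -20,"z": 90,"rx": 0,"ry": 0,"rz": 0,"fingers": 1},{"x": -48,"y": -20,"z": 140,"rx": 0,"ry": 0,"rz": 0,"fingers": 1},{"x": -48,"y": -20,"z": 180,"rx": 0,"ry": 0,"rz": 0,"fingers": 1},{"x": -48,"y": -20,"z": 180,"rx": 0,"ry": 0,"rz": 0,"fingers": 1}]}}

```text
time_s: 3.32
tool_pos: [0.4514, -0.2984, 0.2179]
tool_rot: [-179.7, -0.1, 80.5]
force: [-0.0, 0.1, 0.2]
grip_width: 0.0008
grasp_force: 0.0
```

Run:
```python
from plan import *
y=deg(BOX); P=lambda ly,z:(*loc(BOX,0,ly/1000),z,y)
goto(P(0,.118),P(35,.118),P(60,.118),P(85,.118),P(60,.118),P(0,.118),P(-40,.118),P(-65,.118),P(-85,.118))
```

```text
{'x': -3, 'y': 1, 'z': 100, 'rz': 0.0}
{'x': 32, 'y': 2, 'z': 100, 'rz': 0.0}
{'x': 57, 'y': 2, 'z': 100, 'rz': 0.0}
{'x': 82, 'y': 2, 'z': 100, 'rz': 0.0}
{'x': 57, 'y': 2, 'z': 100, 'rz': 0.0}
{'x': -3, 'y': 1, 'z': 100, 'rz': 0.0}
{'x': -43, 'y': 1, 'z': 100, 'rz': 0.0}
{'x': -68, 'y': 1, 'z': 100, 'rz': 0.0}
{'x': -88, 'y': 1, 'z': 100, 'rz': 0.0}
```

>>> {"fn": "drive_tool", "kwargs": {"moves": [{"x": -3,"y": 1,"z": 50,"rx": 0,"ry": 0,"rz": 0,"fingers": 1},{"x": -3,"y": 1,"z": 100,"rx": 0,"ry": 0,"rz": 0,"fingers": 1},{"x": 15,"y": 1,"z": 100,"rx": 0,"ry": 0,"rz": 0,"fingers": 1},{"x": 35,"y": 1,"z": 100,"rx": 0,"ry": 0,"rz": 0,"fingers": 1},{"x": 50,"y": 1,"z": 100,"rx": 0,"ry": 0,"rz": 0,"fingers": 1},{"x": 65,"y": 1,"z": 100,"rx": 0,"ry": 0,"rz": 0,"fingers": 1},{"x": 82,"y": 1,"z": 100,"rx": 0,"ry": 0,"rz": 0,"fingers": 1},{"x": 82,"y": 1,"z": 100,"rx": 0,"ry": 0,"rz": 0,"fingers": 1},{"x": 40,"y": 1,"z": 100,"rx": 0,"ry": 0,"rz": 0,"fingers": 1},{"x": 0,"y": 1,"z": 100,"rx": 0,"ry": 0,"rz": 0,"fingers": 1},{"x": -25,"y": 1,"z": 100,"rx": 0,"ry": 0,"rz": 0,"fingers": 1},{"x": -45,"y": 1,"z": 100,"rx": 0,"ry": 0,"rz": 0,"fingers": 1},{"x": -60,"y": 1,"z": 100,"rx": 0,"ry": 0,"rz": 0,"fingers": 1},{"x": -75,"y": 1,"z": 100,"rx": 0,"ry": 0,"rz": 0,"fingers": 1},{"x": -88,"y": 1,"z": 100,"rx": 0,"ry": 0,"rz": 0,"fingers": 1},{"x": -88,"y": 1,"z": 100,"rx": 0,"ry": 0,"rz": 0,"fingers": 1},{"x": -50,"y": 1,"z": 60,"rx": 0,"ry": 0,"rz": 0,"fingers": 1},{"x": -50,"y": 1,"z": 0,"rx": 0,"ry": 0,"rz": 0,"fingers": 0},{"x": -50,"y": 61,"z": -60,"rx": 0,"ry": 0,"rz": 0,"fingers": 0},{"x": -50,"y": 121,"z": -120,"rx": 0,"ry": 0,"rz": 0,"fingers": 0}]}}

```text
time_s: 5.82
tool_pos: [0.5345, -0.3634, 0.3118]
tool_rot: [179.8, -0.0, 80.6]
force: [1.3, -0.3, 0.5]
grip_width: 0.0227
grasp_force: 0.0
```

>>> {"fn": "drive_tool", "kwargs": {"moves": [{"x": 60,"y": -60,"z": 0,"rx": 0,"ry": 0,"rz": 0,"fingers": 0},{"x": 120,"y": -100,"z": 0,"rx": 0,"ry": 0,"rz": 0,"fingers": 0},{"x": 180,"y": -100,"z": 0,"rx": 0,"ry": 0,"rz": 0,"fingers": 0}]}}

```text
time_s: 6.2
tool_pos: [0.4641, -0.1948, 0.3088]
tool_rot: [180.0, 0.0, 80.3]
force: [0.9, 0.1, -0.2]
grip_width: 0.0422
grasp_force: 0.0
```

Run:
```python
from fit import *
C=calib()
t,s=[np.ascontiguousarray(C[n]["image"][:,:,::-1]) for n in("top","side")]
cv2.imwrite("pics/box1.png",np.hstack([crop(t,360,165,80,80,5),crop(s,300,265,80,80,5)]))
```

```text
(no output)
```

View pics/box1.png

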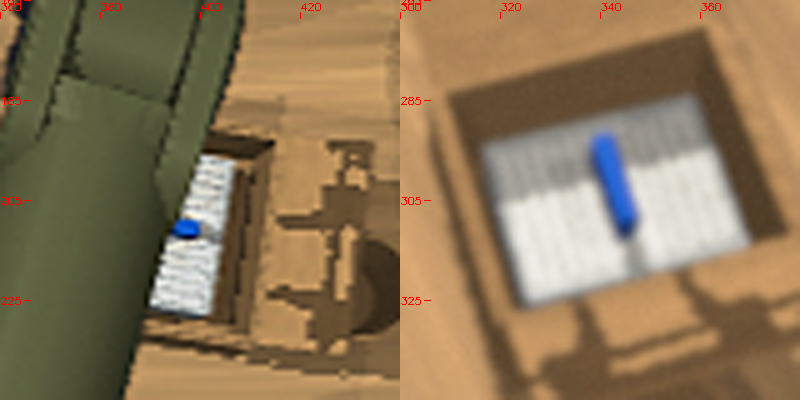

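Run:
```python
from plan import *
C=pickle.load(open("c.pkl","rb"))
S=lambda u,v:(300+(u-400)/5,265+v/5)
T=lambda u,v:(360+u/5,165+v/5)
E=[("side",(-58,44,44),S(480,148)),("side",(58,44,44),S(697,95)),("side",(58,-44,44),S(750,243)),("side",(-58,-44,44),S(522,308)),("side",(0,25,68),S(602,135)),("side",(0,-25,68),S(626,220)),
("top",(58,-44,44),T(237,155)),("top",(-58,-44,44),T(210,317)),("top",(0,-25,68),T(199,228))]
f=lambda p:np.concatenate([proj(C[n],np.array([p[0],p[1],0])+rz(p[2])@(np.array(X)/1000))[0]-uv for n,X,uv in E])
r=least_squares(f,[.46,-.306,-.2],loss="soft_l1");print(r.x,f(r.x).round(1).reshape(-1,2).tolist())
F=r.x; y=np.degrees(F[2])+90
goto((F[0],F[1],.31,y),(F[0],F[1],.2,y),(F[0],F[1],.056,y))
```

```text
[ 0.45940435 -0.30429179 -0.20754857] [[0.6, 0.1], [-0.9, 0.1], [-0.2, 0.5], [1.5, -0.8], [-0.2, -0.5], [1.0, 0.1], [-0.6, 1.5], [-0.2, 0.2], [0.4, 0.6]]
{'x': -117, 'y': 11, 'z': -1, 'rz': 0.05}
{'x': -117, 'y': 11, 'z': 109, 'rz': 0.05}
{'x': -117, 'y': 11, 'z': 253, 'rz': 0.05}
```

>>> {"fn": "drive_tool", "kwargs": {"moves": [{"x": -60,"y": 6,"z": 0,"rx": 0,"ry": 0,"rz": 0.03,"fingers": 0},{"x": -110,"y": 11,"z": 20,"rx": 0,"ry": 0,"rz": 0.05,"fingers": 0},{"x": -117,"y": 11,"z": 60,"rx": 0,"ry": 0,"rz": 0.05,"fingers": 0},{"x": -117,"y": 11,"z": 110,"rx": 0,"ry": 0,"rz": 0.05,"fingers": 0},{"x": -117,"y": 11,"z": 140,"rx": 0,"ry": 0,"rz": 0.05,"fingers": 0},{"x": -117,"y": 11,"z": 140,"rx": 0,"ry": 0,"rz": 0.05,"fingers": 0},{"x": -117,"y": 11,"z": 140,"rx": 0,"ry": 0,"rz": 0.05,"fingers": 0}]}}

```text
time_s: 7.18
tool_pos: [0.4579, -0.3126, 0.1704]
tool_rot: [179.9, 0.0, 77.7]
force: [-0.1, 0.3, -0.2]
grip_width: 0.043
grasp_force: 0.0
```

Run:
```python
from plan import *
goto((.4594,-.3048,.056,90-11.7))
```

```text
{'x': 8, 'y': 0, 'z': 114, 'rz': -0.01}
```

>>> {"fn": "drive_tool", "kwargs": {"force": 30, "moves": [{"x": 8,"y": 0,"z": 30,"rx": 0,"ry": 0,"rz": -0.01,"fingers": 0},{"x": 8,"y": 0,"z": 65,"rx": 0,"ry": 0,"rz": -0.01,"fingers": 0},{"x": 8,"y": 0,"z": 95,"rx": 0,"ry": 0,"rz": -0.01,"fingers": 0},{"x": 8,"y": 0,"z": 114,"rx": 0,"ry": 0,"rz": -0.01,"fingers": 0},{"x": 8,"y": 0,"z": 114,"rx": 0,"ry": 0,"rz": -0.01,"fingers": 0},{"x": 8,"y": 0,"z": 114,"rx": 0,"ry": 0,"rz": -0.01,"fingers": 1},{"x": 8,"y": 0,"z": 114,"rx": 0,"ry": 0,"rz": -0.01,"fingers": 1},{"x": 8,"y": 0,"z": 114,"rx": 0,"ry": 0,"rz": -0.01,"fingers": 1},{"x": 8,"y": 0,"z": 114,"rx": 0,"ry": 0,"rz": -0.01,"fingers": 1},{"x": 8,"y": 0,"z": 114,"rx": 0,"ry": 0,"rz": -0.01,"fingers": 1}]}}

```text
time_s: 8.43
tool_pos: [0.4594, -0.3041, 0.0554]
tool_rot: [179.9, -0.0, 78.3]
force: [0.6, -0.1, 2.8]
grip_width: 0.0117
grasp_force: 30.0
```

Run:
```python
from plan import *
o=sensors.get_obs(); x0,y0,z0=o["tool_pos"]; print(o["tool_pos"],o["tool_rot"])
x1,y1=loc(EXT,0,0); w=deg(EXT)
goto((x0,y0,.28,78),*[(x0+f*(x1-x0),y0+f*(y1-y0),.28,78+f*(w-78)) for f in np.linspace(0,1,13)[1:]],(x1,y1,.16,w),(x1,y1,.139,w))
```

```text
[ 0.45935248 -0.30412071  0.05536238] [ 1.79942599e+02 -5.00847154e-03  7.82553891e+01]
{'x': 0, 'y': 0, 'z': -225, 'rz': 0.0}
{'x': 45, 'y': -4, 'z': -225, 'rz': -0.02}
{'x': 91, 'y': -8, 'z': -225, 'rz': -0.05}
{'x': 136, 'y': -12, 'z': -225, 'rz': -0.08}
{'x': 181, 'y': -16, 'z': -225, 'rz': -0.1}
{'x': 227, 'y': -20, 'z': -225, 'rz': -0.13}
{'x': 272, 'y': -25, 'z': -225, 'rz': -0.16}
{'x': 317, 'y': -29, 'z': -225, 'rz': -0.18}
{'x': 363, 'y': -33, 'z': -225, 'rz': -0.21}
{'x': 408, 'y': -37, 'z': -225, 'rz': -0.24}
{'x': 453, 'y': -41, 'z': -225, 'rz': -0.27}
{'x': 499, 'y': -45, 'z': -225, 'rz': -0.29}
{'x': 544, 'y': -49, 'z': -225, 'rz': -0.32}
{'x': 544, 'y': -49, 'z': -105, 'rz': -0.32}
{'x': 544, 'y': -49, 'z': -84, 'rz': -0.32}
```

>>> {"fn": "drive_tool", "kwargs": {"moves": [{"x": 0,"y": 0,"z": -30,"rx": 0,"ry": 0,"rz": 0,"fingers": 1},{"x": 0,"y": 0,"z": -80,"rx": 0,"ry": 0,"rz": 0,"fingers": 1},{"x": 0,"y": 0,"z": -130,"rx": 0,"ry": 0,"rz": 0,"fingers": 1},{"x": 0,"y": 0,"z": -180,"rx": 0,"ry": 0,"rz": 0,"fingers": 1},{"x": 20,"y": -2,"z": -225,"rx": 0,"ry": 0,"rz": -0.01,"fingers": 1},{"x": 60,"y": -6,"z": -225,"rx": 0,"ry": 0,"rz": -0.03,"fingers": 1},{"x": 110,"y": -10,"z": -225,"rx": 0,"ry": 0,"rz": -0.06,"fingers": 1},{"x": 160,"y": -14,"z": -225,"rx": 0,"ry": 0,"rz": -0.09,"fingers": 1},{"x": 210,"y": -19,"z": -225,"rx": 0,"ry": 0,"rz": -0.12,"fingers": 1},{"x": 260,"y": -24,"z": -225,"rx": 0,"ry": 0,"rz": -0.15,"fingers": 1},{"x": 310,"y": -28,"z": -225,"rx": 0,"ry": 0,"rz": -0.18,"fingers": 1},{"x": 360,"y": -33,"z": -225,"rx": 0,"ry": 0,"rz": -0.21,"fingers": 1},{"x": 410,"y": -37,"z": -225,"rx": 0,"ry": 0,"rz": -0.24,"fingers": 1},{"x": 455,"y": -41,"z": -225,"rx": 0,"ry": 0,"rz": -0.27,"fingers": 1},{"x": 495,"y": -45,"z": -225,"rx": 0,"ry": 0,"rz": -0.29,"fingers": 1},{"x": 525,"y": -48,"z": -225,"rx": 0,"ry": 0,"rz": -0.31,"fingers": 1},{"x": 544,"y": -49,"z": -225,"rx": 0,"ry": 0,"rz": -0.32,"fingers": 1},{"x": 544,"y": -49,"z": -225,"rx": 0,"ry": 0,"rz": -0.32,"fingers": 1},{"x": 544,"y": -49,"z": -225,"rx": 0,"ry": 0,"rz": -0.32,"fingers": 1}]}}

```text
time_s: 10.8
tool_pos: [0.5221, 0.2365, 0.28]
tool_rot: [180.0, 0.1, 96.4]
force: [1.0, -0.1, -2.2]
grip_width: 0.0118
grasp_force: 30.0
```

Run:
```python
from plan import *
x1,y1=loc(EXT,0,0); w=deg(EXT)
goto((x1,y1,.18,w),(x1,y1,.139,w))
C=calib()
t,s=[np.ascontiguousarray(C[n]["image"][:,:,::-1]) for n in("top","side")]
cv2.imwrite("pics/bay1.png",np.hstack([crop(t,190,145,100,100,4),crop(s,232,85,100,100,4)]))
```

```text
{'x': 2, 'y': 0, 'z': 100, 'rz': -0.0}
{'x': 2, 'y': 0, 'z': 141, 'rz': -0.0}
```

View pics/bay1.png

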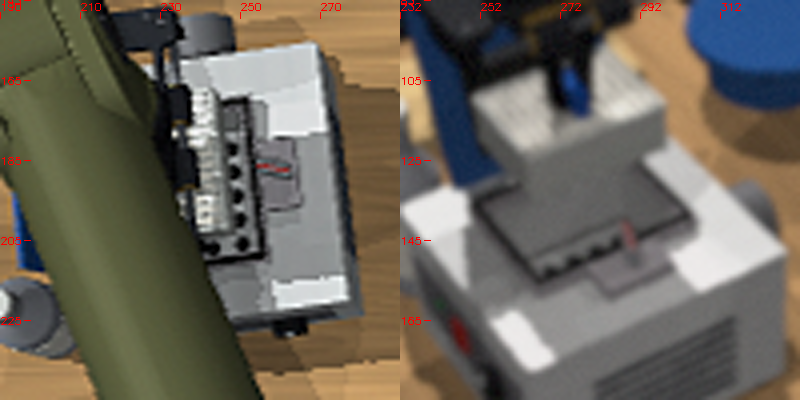

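Run:
```python
from plan import *
C=pickle.load(open("c.pkl","rb"));S=lambda u,v:np.array((232+(u-400)/4,85+v/4))
w=lambda X,z0:np.array([.5221,.2365,z0])+rz(.112)@(np.array(X)/1000)
for X,uv in (((-58,44,40),S(472,100)),((-58,-44,40),S(525,155)),((58,-44,40),S(667,105)),((58,-44,0),S(665,145))): print(proj(C["side"],w(X,.28-.0554+.004))[0]-uv)
for h in ((73,59),(63,49)):
  for s,uv in (((-1,1),S(475,203)),((-1,-1),S(543,285)),((1,-1),S(695,215))): print(h,proj(C["side"],np.array([.522,.2386,0])+rz(.114)@(np.array((h[0]*s[0],h[1]*s[1],165))/1000))[0]-uv)
```

```text
[ 0.20389993 -0.45136813]
[1.17342295 1.60844867]
[ 0.18078072 -0.17127138]
[1.18945432 0.50581536]
(73, 59) [-2.92338041 -0.8657458 ]
(73, 59) [-1.94509126  0.03960475]
(73, 59) [ 0.71275895 -0.63638755]
(63, 49) [ 1.32518917 -0.32139031]
(63, 49) [-0.66276529 -3.14896302]
(63, 49) [-3.67460891 -1.20134251]
```

>>> {"fn": "drive_tool", "kwargs": {"moves": [{"x": 2,"y": 0,"z": 40,"rx": 0,"ry": 0,"rz": 0,"fingers": 1},{"x": 2,"y": 0,"z": 55,"rx": 0,"ry": 0,"rz": 0,"fingers": 1},{"x": 2,"y": 0,"z": 65,"rx": 0,"ry": 0,"rz": 0,"fingers": 1},{"x": 2,"y": 0,"z": 73,"rx": 0,"ry": 0,"rz": 0,"fingers": 1},{"x": 2,"y": 0,"z": 78,"rx": 0,"ry": 0,"rz": 0,"fingers": 1},{"x": 2,"y": 0,"z": 78,"rx": 0,"ry": 0,"rz": 0,"fingers": 1}]}}

```text
time_s: 11.65
tool_pos: [0.5215, 0.2405, 0.2021]
tool_rot: [180.0, -0.0, 96.6]
force: [0.4, 0.1, -2.3]
grip_width: 0.0115
grasp_force: 30.0
```

>>> {"fn": "drive_tool", "kwargs": {"moves": [{"x": -1,"y": 0,"z": 20,"rx": 0,"ry": 0,"rz": 0,"fingers": 1},{"x": -1,"y": 0,"z": 40,"rx": 0,"ry": 0,"rz": 0,"fingers": 1},{"x": -1,"y": 0,"z": 54,"rx": 0,"ry": 0,"rz": 0,"fingers": 1},{"x": -1,"y": 0,"z": 61,"rx": 0,"ry": 0,"rz": 0,"fingers": 1},{"x": -1,"y": 0,"z": 64,"rx": 0,"ry": 0,"rz": 0,"fingers": 1},{"x": -1,"y": 0,"z": 64,"rx": 0,"ry": 0,"rz": 0,"fingers": 1}]}}

```text
time_s: 12.4
tool_pos: [0.522, 0.2397, 0.1386]
tool_rot: [179.9, -0.0, 96.6]
force: [-0.6, 0.2, -3.6]
grip_width: 0.0117
grasp_force: 30.0
```

>>> {"fn": "drive_tool", "kwargs": {"moves": [{"x": 0,"y": 0,"z": 1.5,"rx": 0,"ry": 0,"rz": 0,"fingers": 1},{"x": 0,"y": 0,"z": 3,"rx": 0,"ry": 0,"rz": 0,"fingers": 1},{"x": 0,"y": 0,"z": 3,"rx": 0,"ry": 0,"rz": 0,"fingers": 1}]}}

```text
time_s: 12.78
tool_pos: [0.5222, 0.2398, 0.1383]
tool_rot: [179.9, -0.1, 96.6]
force: [-5.9, -4.1, 13.2]
grip_width: 0.0116
grasp_force: 30.0
```

>>> {"fn": "drive_tool", "kwargs": {"moves": [{"x": 0,"y": 0,"z": 0,"rx": 0,"ry": 0,"rz": 0,"fingers": 0},{"x": 0,"y": 0,"z": 0,"rx": 0,"ry": 0,"rz": 0,"fingers": 0},{"x": 0,"y": 0,"z": 0,"rx": 0,"ry": 0,"rz": 0,"fingers": 0},{"x": 0,"y": 0,"z": -20,"rx": 0,"ry": 0,"rz": 0,"fingers": 0},{"x": 0,"y": 0,"z": -60,"rx": 0,"ry": 0,"rz": 0,"fingers": 0},{"x": 0,"y": 0,"z": -100,"rx": 0,"ry": 0,"rz": 0,"fingers": 0},{"x": 0,"y": 0,"z": -110,"rx": 0,"ry": 0,"rz": 0,"fingers": 0},{"x": 0,"y": 0,"z": -110,"rx": 0,"ry": 0,"rz": 0,"fingers": 0}]}}

```text
time_s: 13.78
tool_pos: [0.5215, 0.2396, 0.2448]
tool_rot: [180.0, -0.0, 96.6]
force: [-1.2, -0.6, 0.6]
grip_width: 0.0434
grasp_force: 0.0
```

Run:
```python
from plan import *
C=calib()
t,s=[np.ascontiguousarray(C[n]["image"][:,:,::-1]) for n in("top","side")]
cv2.imwrite("pics/bay2.png",np.hstack([crop(t,190,145,100,100,4),crop(s,232,85,100,100,4)]))
def red(im,n,box):
    x,y,w,h=box; r=im[y:y+h,x:x+w].astype(float); m=r[:,:,2]-r[:,:,:2].max(2); m=np.clip(m-25,0,None)
    v,u=np.nonzero(m); W=m[v,u]; P=np.array([at_z(C[n],(a+x,b+y),.191)[:2] for a,b in zip(u,v)])
    c=np.average(P,axis=0,weights=W); ev,V=np.linalg.eigh(np.cov((P-c).T,aweights=W)); d=V[:,1]; d*=np.sign(d[1])
    print(n,len(u),c,"ang rel ext",np.arctan2(d[1],d[0])-EXT[2],"len",np.sqrt(12*ev))
red(t,"top",(250,180,18,15)); red(s,"side",(282,136,14,20)); red(cv2.imread("pics/top0.png"),"top",(250,180,18,15))
b=loc(EXT,0,-.075);print(b)
o=sensors.get_obs();print(o["tool_pos"],o["tool_rot"])
```

```text
top 10 [0.53311507 0.1661589 ] ang rel ext 1.2508247475571728 len [0.0024266  0.03278987]
side 7 [0.53089154 0.16512215] ang rel ext 1.2033677776992937 len [0.00330521 0.0240592 ]
top 10 [0.53303158 0.16547432] ang rel ext 1.255000652280757 len [0.0026563  0.03259785]
[0.53053149 0.16408682]
[0.52068048 0.23927877 0.24317321] [-1.79853006e+02  6.30952872e-02  9.65987713e+01]
```

View pics/bay2.png

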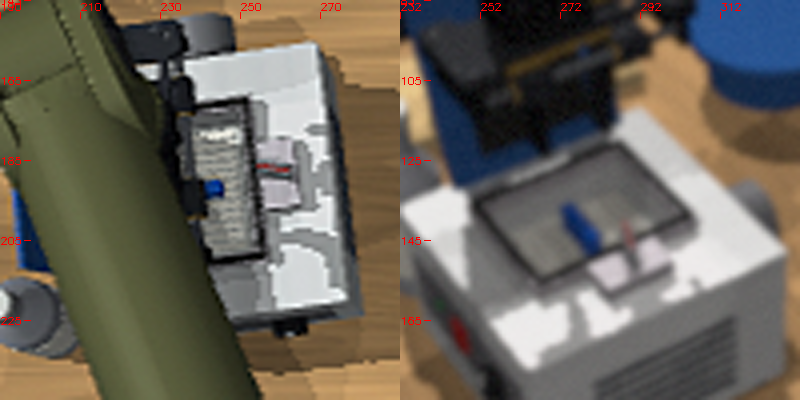

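Run:
```python
from plan import *
goto((.5315,.165,.245,77.6),(.5315,.165,.18,77.6))
```

```text
{'x': -75, 'y': 2, 'z': -2, 'rz': 0.33}
{'x': -75, 'y': 2, 'z': 63, 'rz': 0.33}
```

>>> {"fn": "drive_tool", "kwargs": {"force": 20, "moves": [{"x": -25,"y": 1,"z": -10,"rx": 0,"ry": 0,"rz": 0.11,"fingers": 0.2},{"x": -50,"y": 1,"z": -10,"rx": 0,"ry": 0,"rz": 0.22,"fingers": 0.2},{"x": -75,"y": 2,"z": -10,"rx": 0,"ry": 0,"rz": 0.33,"fingers": 0.2},{"x": -75,"y": 2,"z": 10,"rx": 0,"ry": 0,"rz": 0.33,"fingers": 0.2},{"x": -75,"y": 2,"z": 30,"rx": 0,"ry": 0,"rz": 0.33,"fingers": 0.2},{"x": -75,"y": 2,"z": 30,"rx": 0,"ry": 0,"rz": 0.33,"fingers": 0.2}]}}

```text
time_s: 14.62
tool_pos: [0.5302, 0.1647, 0.2119]
tool_rot: [-179.7, 0.2, 77.7]
force: [-0.1, -0.3, -0.1]
grip_width: 0.0349
grasp_force: 0.0
```

Run:
```python
from plan import *
goto((.5315,.165,.18,77.6))
```

```text
{'x': 1, 'y': 1, 'z': 32, 'rz': 0.0}
```

>>> {"fn": "drive_tool", "kwargs": {"force": 20, "moves": [{"x": 1,"y": 1,"z": 16,"rx": 0,"ry": 0,"rz": 0,"fingers": 0.2},{"x": 1,"y": 1,"z": 31,"rx": 0,"ry": 0,"rz": 0,"fingers": 0.2},{"x": 1,"y": 1,"z": 31,"rx": 0,"ry": 0,"rz": 0,"fingers": 1},{"x": 1,"y": 1,"z": 31,"rx": 0,"ry": 0,"rz": 0,"fingers": 1},{"x": 1,"y": 1,"z": 31,"rx": 0,"ry": 0,"rz": 0,"fingers": 1},{"x": 1,"y": 1,"z": 31,"rx": 0,"ry": 0,"rz": 0,"fingers": 1}]}}

```text
time_s: 15.38
tool_pos: [0.5323, 0.1665, 0.1845]
tool_rot: [-179.9, -0.0, 77.7]
force: [-4.6, -0.5, 4.2]
grip_width: 0.0088
grasp_force: 19.9
```

>>> {"fn": "drive_tool", "kwargs": {"moves": [{"x": 0,"y": 0,"z": 0,"rx": 0,"ry": 0,"rz": 0.12,"fingers": 1},{"x": 0,"y": 0,"z": 0,"rx": 0,"ry": 0,"rz": 0.24,"fingers": 1},{"x": 0,"y": 0,"z": 0,"rx": 0,"ry": 0,"rz": 0.36,"fingers": 1},{"x": 0,"y": 0,"z": 0,"rx": 0,"ry": 0,"rz": 0.48,"fingers": 1},{"x": 0,"y": 0,"z": 0,"rx": 0,"ry": 0,"rz": 0.6,"fingers": 1},{"x": 0,"y": 0,"z": 0,"rx": 0,"ry": 0,"rz": 0.72,"fingers": 1},{"x": 0,"y": 0,"z": 0,"rx": 0,"ry": 0,"rz": 0.84,"fingers": 1},{"x": 0,"y": 0,"z": 0,"rx": 0,"ry": 0,"rz": 0.96,"fingers": 1},{"x": 0,"y": 0,"z": 0,"rx": 0,"ry": 0,"rz": 1.08,"fingers": 1},{"x": 0,"y": 0,"z": 0,"rx": 0,"ry": 0,"rz": 1.18,"fingers": 1},{"x": 0,"y": 0,"z": 0,"rx": 0,"ry": 0,"rz": 1.24,"fingers": 1},{"x": 0,"y": 0,"z": 0,"rx": 0,"ry": 0,"rz": 1.24,"fingers": 1},{"x": 0,"y": 0,"z": 0,"rx": 0,"ry": 0,"rz": 1.24,"fingers": 1}]}}

```text
time_s: 17.0
tool_pos: [0.5333, 0.1654, 0.1845]
tool_rot: [180.0, 0.0, 6.7]
force: [-2.9, -2.8, 5.8]
grip_width: 0.0091
grasp_force: 19.9
```

>>> {"fn": "drive_tool", "kwargs": {"moves": [{"x": 0,"y": 0,"z": 0,"rx": 0,"ry": 0,"rz": 0,"fingers": 0.3},{"x": 0,"y": 0,"z": 0,"rx": 0,"ry": 0,"rz": 0,"fingers": 0.3},{"x": 0,"y": 0,"z": -25,"rx": 0,"ry": 0,"rz": 0,"fingers": 0.3},{"x": 0,"y": 0,"z": -70,"rx": 0,"ry": 0,"rz": 0,"fingers": 0.3},{"x": 0,"y": 0,"z": -120,"rx": 0,"ry": 0,"rz": -0.15,"fingers": 1},{"x": 0,"y": 0,"z": -170,"rx": 0,"ry": 0,"rz": -0.32,"fingers": 1},{"x": 0,"y": 0,"z": -220,"rx": 0,"ry": 0,"rz": -0.5,"fingers": 1},{"x": 0,"y": 0,"z": -245,"rx": 0,"ry": 0,"rz": -0.67,"fingers": 1},{"x": 0,"y": 0,"z": -245,"rx": 0,"ry": 0,"rz": -0.84,"fingers": 1},{"x": 0,"y": 0,"z": -245,"rx": 0,"ry": 0,"rz": -1.01,"fingers": 1},{"x": 0,"y": 0,"z": -245,"rx": 0,"ry": 0,"rz": -1.18,"fingers": 1},{"x": 0,"y": 0,"z": -245,"rx": 0,"ry": 0,"rz": -1.35,"fingers": 1},{"x": 0,"y": 0,"z": -245,"rx": 0,"ry": 0,"rz": -1.5,"fingers": 1},{"x": 0,"y": 0,"z": -245,"rx": 0,"ry": 0,"rz": -1.57,"fingers": 1},{"x": 0,"y": 0,"z": -245,"rx": 0,"ry": 0,"rz": -1.57,"fingers": 1}]}}

```text
time_s: 18.88
tool_pos: [0.5335, 0.1664, 0.4287]
tool_rot: [180.0, -0.0, 96.6]
force: [0.5, -0.5, -0.5]
grip_width: 0.0006
grasp_force: 0.0
```

Run:
```python
from plan import *
C=calib()
t,s=[np.ascontiguousarray(C[n]["image"][:,:,::-1]) for n in("top","side")]
cv2.imwrite("pics/bay3.png",np.hstack([crop(t,190,145,100,100,4),crop(s,232,85,100,100,4)]))
y=deg(EXT);print(y); P=lambda ly,z:(*loc(EXT,0,ly/1000),z,y)
goto(P(145,.43),P(145,.288))
# arc: tip (TCP z-8mm) on the outer face at d from hinge
```

```text
96.53171886449138
{'x': 218, 'y': -3, 'z': -1, 'rz': 0.0}
{'x': 218, 'y': -3, 'z': 141, 'rz': 0.0}
```

View pics/bay3.png

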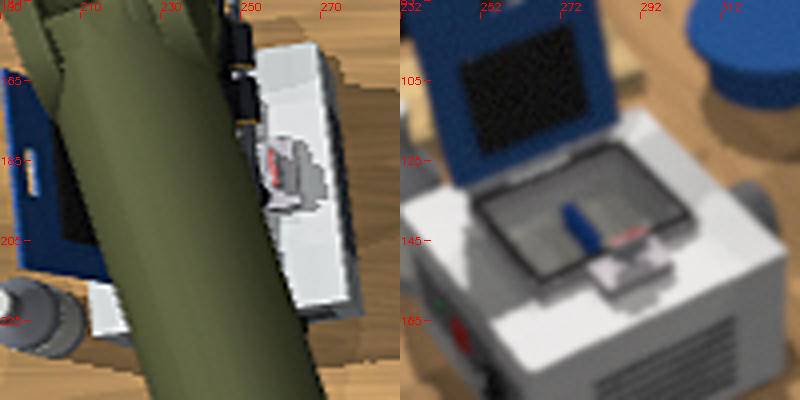

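>>> {"fn": "drive_tool", "kwargs": {"moves": [{"x": 40,"y": 0,"z": 0,"rx": 0,"ry": 0,"rz": 0,"fingers": 1},{"x": 85,"y": -1,"z": 0,"rx": 0,"ry": 0,"rz": 0,"fingers": 1},{"x": 130,"y": -2,"z": 0,"rx": 0,"ry": 0,"rz": 0,"fingers": 1},{"x": 175,"y": -3,"z": 0,"rx": 0,"ry": 0,"rz": 0,"fingers": 1},{"x": 218,"y": -3,"z": 0,"rx": 0,"ry": 0,"rz": 0,"fingers": 1},{"x": 218,"y": -3,"z": 40,"rx": 0,"ry": 0,"rz": 0,"fingers": 1},{"x": 218,"y": -3,"z": 85,"rx": 0,"ry": 0,"rz": 0,"fingers": 1},{"x": 218,"y": -3,"z": 125,"rx": 0,"ry": 0,"rz": 0,"fingers": 1},{"x": 218,"y": -3,"z": 141,"rx": 0,"ry": 0,"rz": 0,"fingers": 1},{"x": 218,"y": -3,"z": 141,"rx": 0,"ry": 0,"rz": 0,"fingers": 1}]}}

```text
time_s: 20.23
tool_pos: [0.5051, 0.3823, 0.2875]
tool_rot: [-179.9, 0.0, 96.6]
force: [0.3, 0.2, 0.2]
grip_width: 0.0006
grasp_force: 0.0
```

Run:
```python
from plan import *
y=deg(EXT); P=lambda ly,z:(*loc(EXT,0,ly/1000),z,y)
o=sensors.get_obs();print(o["tool_pos"],o["force"])
W=[P(125,.288),P(105,.288),P(90,.288)]
# finger tip corner (front face 9.5 mm ahead) touches outer face at distance d from hinge
for a in np.radians([85,75,65,55,45,35,25,15,8,3,0]):
    d=110-15*(1-a/1.5); ty=66-d*np.cos(a)+2*np.sin(a); tz=167+d*np.sin(a)+2*np.cos(a)
    W.append(P(ty+9.5*np.sin(a),(tz+8)/1000)); print(np.degrees(a).round(),ty.round(),tz.round())
goto(*W)
```

```text
[0.50509762 0.38225932 0.28754894] [0.28322931 0.24577931 0.2125475 ]
85.0 58.0 277.0
75.0 40.0 272.0
65.0 23.0 264.0
55.0 8.0 254.0
45.0 -5.0 241.0
35.0 -16.0 227.0
25.0 -23.0 211.0
15.0 -28.0 194.0
8.0 -29.0 182.0
3.0 -29.0 174.0
0.0 -29.0 169.0
{'x': -20, 'y': 0, 'z': 0, 'rz': 0.0}
{'x': -40, 'y': 0, 'z': 0, 'rz': 0.0}
{'x': -55, 'y': 0, 'z': 0, 'rz': 0.0}
{'x': -77, 'y': 0, 'z': 3, 'rz': 0.0}
{'x': -96, 'y': 0, 'z': 8, 'rz': 0.0}
{'x': -113, 'y': 0, 'z': 15, 'rz': 0.0}
{'x': -129, 'y': 0, 'z': 26, 'rz': 0.0}
{'x': -143, 'y': 0, 'z': 38, 'rz': 0.0}
{'x': -155, 'y': 0, 'z': 53, 'rz': 0.0}
{'x': -164, 'y': 0, 'z': 69, 'rz': 0.0}
{'x': -170, 'y': 0, 'z': 85, 'rz': 0.0}
{'x': -173, 'y': 0, 'z': 97, 'rz': 0.0}
{'x': -173, 'y': 0, 'z': 106, 'rz': 0.0}
{'x': -174, 'y': 0, 'z': 111, 'rz': 0.0}
```

>>> {"fn": "drive_tool", "kwargs": {"moves": [{"x": -20,"y": 0,"z": 0,"rx": 0,"ry": 0,"rz": 0,"fingers": 1},{"x": -40,"y": 0,"z": 0,"rx": 0,"ry": 0,"rz": 0,"fingers": 1},{"x": -55,"y": 0,"z": 0,"rx": 0,"ry": 0,"rz": 0,"fingers": 1},{"x": -66,"y": 0,"z": 1,"rx": 0,"ry": 0,"rz": 0,"fingers": 1},{"x": -77,"y": 0,"z": 3,"rx": 0,"ry": 0,"rz": 0,"fingers": 1},{"x": -96,"y": 0,"z": 8,"rx": 0,"ry": 0,"rz": 0,"fingers": 1},{"x": -113,"y": 0,"z": 15,"rx": 0,"ry": 0,"rz": 0,"fingers": 1},{"x": -129,"y": 0,"z": 26,"rx": 0,"ry": 0,"rz": 0,"fingers": 1},{"x": -143,"y": 0,"z": 38,"rx": 0,"ry": 0,"rz": 0,"fingers": 1},{"x": -155,"y": 0,"z": 53,"rx": 0,"ry": 0,"rz": 0,"fingers": 1},{"x": -164,"y": 0,"z": 69,"rx": 0,"ry": 0,"rz": 0,"fingers": 1},{"x": -170,"y": 0,"z": 85,"rx": 0,"ry": 0,"rz": 0,"fingers": 1},{"x": -172,"y": 0,"z": 91,"rx": 0,"ry": 0,"rz": 0,"fingers": 1},{"x": -173,"y": 0,"z": 97,"rx": 0,"ry": 0,"rz": 0,"fingers": 1},{"x": -173,"y": 0,"z": 97,"rx": 0,"ry": 0,"rz": 0,"fingers": 1}]}}

```text
time_s: 22.1
tool_pos: [0.5251, 0.2101, 0.1907]
tool_rot: [-180.0, 0.0, 96.6]
force: [0.6, -1.3, 4.6]
grip_width: 0.0001
grasp_force: 2.1
```

>>> {"fn": "drive_tool", "kwargs": {"moves": [{"x": 0,"y": 0,"z": 4,"rx": 0,"ry": 0,"rz": 0,"fingers": 1},{"x": 0,"y": 0,"z": 8,"rx": 0,"ry": 0,"rz": 0,"fingers": 1},{"x": 0,"y": 0,"z": 12,"rx": 0,"ry": 0,"rz": 0,"fingers": 1},{"x": 0,"y": 0,"z": 14,"rx": 0,"ry": 0,"rz": 0,"fingers": 1},{"x": 0,"y": 0,"z": 15,"rx": 0,"ry": 0,"rz": 0,"fingers": 1},{"x": 0,"y": 0,"z": 15,"rx": 0,"ry": 0,"rz": 0,"fingers": 1},{"x": 0,"y": 0,"z": 15,"rx": 0,"ry": 0,"rz": 0,"fingers": 1}]}}

```text
time_s: 22.98
tool_pos: [0.5252, 0.2099, 0.1768]
tool_rot: [-180.0, 0.0, 96.6]
force: [-1.1, -4.5, 10.2]
grip_width: 0.0006
grasp_force: 4.6
```

>>> {"fn": "drive_tool", "kwargs": {"moves": [{"x": 0,"y": 0,"z": 1.5,"rx": 0,"ry": 0,"rz": 0,"fingers": 1},{"x": 0,"y": 0,"z": 1.5,"rx": 0,"ry": 0,"rz": 0,"fingers": 1},{"x": 0,"y": 0,"z": 1.5,"rx": 0,"ry": 0,"rz": 0,"fingers": 1},{"x": 0,"y": 0,"z": 1.5,"rx": 0,"ry": 0,"rz": 0,"fingers": 1}]}}

```text
time_s: 23.48
tool_pos: [0.5252, 0.2099, 0.1761]
tool_rot: [180.0, -0.0, 96.6]
force: [-2.3, -6.3, 12.4]
grip_width: -0.0
grasp_force: 6.6
```

Run:
```python
from plan import *
C=calib()
t,s=[np.ascontiguousarray(C[n]["image"][:,:,::-1]) for n in("top","side")]
cv2.imwrite("pics/end.png",np.hstack([crop(t,360,165,80,80,5),crop(s,240,105,80,80,5)]))
o=sensors.get_obs();print(o["tool_pos"],o["force"])
```

```text
[0.52525548 0.20990324 0.176073  ] [-2.38381995 -4.78522694 13.21633289]
```

View pics/end.png

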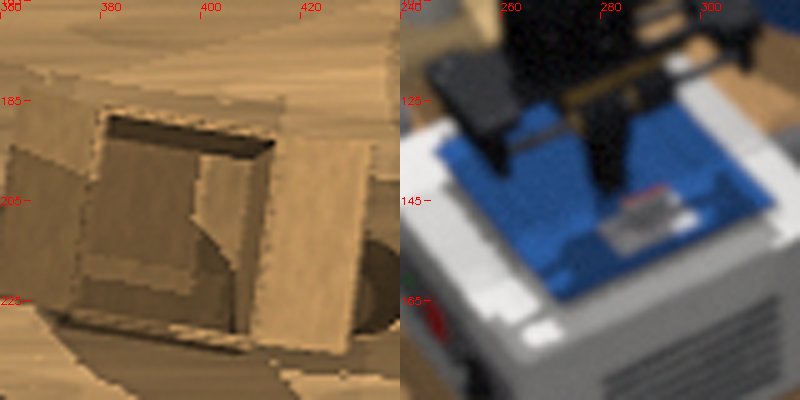

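>>> {"fn": "drive_tool", "kwargs": {"moves": [{"x": 0,"y": 0,"z": 2,"rx": 0,"ry": 0,"rz": 0,"fingers": 1},{"x": 0,"y": 0,"z": 3,"rx": 0,"ry": 0,"rz": 0,"fingers": 1},{"x": 0,"y": 0,"z": 3,"rx": 0,"ry": 0,"rz": 0,"fingers": 1},{"x": 0,"y": 0,"z": 3,"rx": 0,"ry": 0,"rz": 0,"fingers": 1},{"x": 0,"y": 0,"z": 3,"rx": 0,"ry": 0,"rz": 0,"fingers": 1}]}}

```text
time_s: 24.2
tool_pos: [0.5253, 0.2099, 0.1747]
tool_rot: [180.0, -0.1, 96.6]
force: [-5.2, -7.3, 20.8]
grip_width: 0.0007
grasp_force: 10.7
```

```bash
python3 -c "
from cell import workorder
print(workorder.sign_off())"
```

```text
the job is handed in; nothing more can be done
None
```

I handed the job in at about 24 s, but the sign-off returned no verdict: both flaps are folded back, the new filter is on the bay floor, the button is in line with the slot, and the fingers are still holding the lid shut with about 20 N.

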